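Uncap the slim gas cartridge of unknown thread hand

TASK

Take the cap off the slim one of the two gas cartridges clamped on the white dock. Nobody knows which way its thread runs, so turn the cap by its bar one way and, if it soon comes to a stop, the other way until it lets go, then lift it straight up and finish still holding it upright in the gripper, well clear (about 10 cm) above its open neck. Leave the broad cartridge's cap closed and the other things on the counter where they are.

Things in the scene. Friction and masses are not known exactly. Their poses are not given: they have to be found in the camera images.
- slim_cap_bar (a point): Centre, half-way up, of the grip bar on the SLIM cartridge's cap (0.12 kg, grey plastic): a round ribbed skirt 54 mm across, 35 mm high, with a bar across its flat top, 50 mm long, 16 mm thick, 26 mm high. This point is 48 mm above the cap's lower rim, 13 mm above its flat top. x along the bar, z up the cap's axis; moves with the cap. Grip the bar from above, across its thickness.
- broad_cap_bar (a point): The same point on the identical cap of the BROAD cartridge, which is to be left alone.
- slim_neck (a point): Centre of the top of the slim cartridge's neck, inside the cap. The cartridge is an upright aluminium cylinder 62 mm across, clamped to the dock; its flat shoulder, on which the cap's rim rests, is 26 mm below this point, 130 mm above the counter. Cap on: the bar's centre is 22 mm above this point. x: the bar's direction when closed (within 3 degrees), z up.
- broad_neck (a point): The same point of the broad cartridge, 88 mm across, same heights, 150 mm from the slim one on the same white dock board (115 x 270 x 12 mm). Which of the two stands on which end of the dock varies.
- washer: Bystander: rubber washer, 34 mm across, 6 mm high, lying on the dock between the cartridges. Origin at its underside's centre. Leave it where it is.
- marker: Bystander: black marker pen, 134 mm long, 14 mm thick, lying down beyond the dock. Origin at its underside's centre (mid-length). Leave it where it is.
- syringe: Bystander: empty plastic syringe, 120 mm long, lying down in front of the dock. Origin at its underside's centre (mid-length). Leave it where it is.
- jar: Bystander: small closed jar, 48 mm across, 60 mm high, beyond the dock. Origin at its underside's centre. Leave it where it is.
- dish: Bystander: steel bowl, 120 mm across, 35 mm high. Origin at its underside's centre. Leave it where it is.
- sanitizer: Bystander: dispenser bottle, 64 mm across, 170 mm high. Origin at its underside's centre. Leave it where it is.
- tub: Bystander: open clear plastic tub, 200 x 150 x 90 mm. Origin at its underside's centre. Leave it where it is.
- slim_cap: The slim cartridge's cap; origin at its lower rim's centre, axes as the bar's. Turns easily. Wrong way: hard stop after 2 to 12 degrees, which force does not open. Right way: lets go after 50, lifts out from 55 to 85 degrees past its start; hard stop beyond 90. Until then it lifts only 2 mm. Which way is right cannot be seen and differs from time to time.

How it is judged (in metres and radians):
On the way:
1. the slim cartridge's cap is turned loose while still on its neck (more than 40 degrees from closed) (angle between the x axis of slim_cap_bar and the x axis of slim_neck, either way round above 0.7 rad and z of slim_cap_bar in the frame of slim_neck below 0.032 m and horizontal distance between slim_cap_bar and slim_neck below 0.01 m), for 0.05 s.
At the end, for the whole second after the job is handed in: The slim cartridge's cap is held still in the gripper, upright within 20 degrees, its bar's centre 82 to 220 mm above the top of the neck and within 50 mm sideways of the neck's axis; the broad cartridge's cap is still on (z of slim_cap_bar in the frame of slim_neck between 0.082 and 0.22 m and horizontal distance between slim_cap_bar and slim_neck below 0.05 m and angle between slim_cap_bar's own z axis and vertical below 0.35 rad and contact force between slim_cap and the fingers above 1 N and linear speed of slim_cap below 0.03 m/s and distance between broad_cap_bar and broad_neck below 0.027 m); the arm keeps its last pose, push and grip.
It fails at once if the broad cartridge's cap is turned more than 25 degrees or lifted (angle between the x axis of broad_cap_bar and the x axis of broad_neck, either way round above 0.44 rad or distance of broad_cap_bar from where it was at the start of the episode above 0.008 m).
It fails at once if a bystander is shifted more than 25 mm (distance of any of washer, marker, syringe, jar, dish, sanitizer, tub from where it was at the start of the episode above 0.025 m).
It also fails if it takes over 38 s, if anything falls off the work surface, if the arm or the gripper's body presses on something with over 40 N, if the wrist force passes 120 N, or if a joint passes its speed limit or range.

ROBOT

A 6-joint arm with a two-finger parallel gripper is mounted at the origin on the work surface. World frame = base frame: x ahead of the robot, y to its left, z up, the work surface at z = 0. Lengths are in mm, angles in rad, forces in N, time in s.
With the tool pointing down it reaches from about 275 to 1000 mm from the base axis. Payload 8.4 kg.
Tool frame: the origin (TCP) lies at the very end of the fingers, on their centre line; the grasp point (between the pads) lies 19 mm behind it; z points along the fingers, y is the line along which they close (so a half turn about z gives the same grasp; the last joint's range is limited). The gripper opens to 85 mm and grips with 20 to 120 N. Pads are 22 mm wide; open, the fingers measure 114 mm over their backs; the gripper's body (76 mm by 85 mm) begins 54 mm behind the grasp point. The pads swing forward as they close: fully open they stand 13 mm farther back than shut.
Start: joints at [1.282, 0.353, 1.633, -0, 1.155, -0.002], TCP at [176.801, 599.474, 231.281] pointing down, gripper open.
Joint ranges: [-2.63, 2.63], [-0.92, 2.1], [0.06, 2.66], [-1.3, 4.44], [0, 2.69], [-3.02, 3.02]. Speed limits (rad/s): [2.22, 2.22, 2.79, 3.14, 3.14, 3.14].

INTERFACE

Orientations are given as [roll, pitch, yaw] about the fixed x, y, z axes, in that order (R = Rz(yaw) Ry(pitch) Rx(roll)).
In Python, from rig import r, vision gives the robot as it stands. The module is installed in compiled form; this text tells all that it offers.
- The arm moves only by the tool play_rows, never from a script. Its argument "steps" is a list of rows, each an object with "delta_pos": the shift along the tool's x, y, z in cm, a list of three; "yaw": the turn about the tool's z in rad; "jaw": the opening in per cent of the stroke, from 0 (shut) to 100 (fully open). A call has exactly 8 rows; each row is the pose to reach, as a shift and turn from the pose commanded when the call began, along the tool's axes at that moment; what a row does not reach only later rows make up. A row lasts 1/10 s, in which the tool goes at most 50 mm and 8.59 degrees, less where a joint would pass 70% of its speed; a pose out of reach is approached as far as the arm can. A call with a gripper value outside its range is refused whole. The fingers move at their own pace and stop on an object; "grip_force" is the grip in N (left out, the last holds). Time passes only in rows, so rows that repeat a pose let the fingers close, or fill a call up. It gives the time, the measured TCP pose, the force, the opening and the grip force at its end, in the units of the state.
- r.sense(): the state, without advancing time (a new reading comes with each control period).
- vision.grab_frame(name): name is "scene" or "top" or "wrist"; returns (picture, depth): 480x640x3 uint8, red, green, blue; 480x640 float32, mm along the optical axis (not along the pixel's ray), 0 where there is no reading.
- vision.calibration(name): a dict with "mtx" (3x3 intrinsics, pixels), "extrinsics" (4x4, takes a point from camera to world coordinates). Camera axes: x right, y down, z forward; pixel columns grow to the right and rows downward; lengths in mm; the calibration is good to about 2 mm. A picture is of the moment at which its call begins: read the wrist's pose just before it. calibration takes no time and is no camera call; for the wrist camera it gives the pose at the moment of the call.
- r.sign_off(): hands the job in; it is judged then, once.
Trained networks look in the newest picture that a camera, given by its name, has taken for a name from the list of things; names that differ only in an ending like _2 or _b are one class to them, and where a whole thing is asked for, a point or a joint stands for the part that bears it (a point fixed in the world has none). Each returns a list of dicts, best first, with "conf" (0 to 1); they miss things now and then, are a little off and sometimes report something else, mostly with a low value. They report only what shows in the picture. A call takes as long as a camera call.
- vision.cut_out(camera, thing): "region" (480x640 bool, what is visible of it) and "uv" ([column, row] in pixels, amid what is visible of it).
- vision.landmark_of(camera, thing): "uv" ([column, row] in pixels: a listed point, or the origin of a listed thing).
The state is a dict: "clock": time; "qpos": joint angles; "qvel": joint speeds; "joint_efforts": joint torques, N m; "eef_pos": TCP position; "tcp_rot": TCP orientation; "contact_force": force on the tool from outside, world axes, zero at the start; "wrist_torque": the same for the moment, N m; "opening": opening from 0.0 (shut) to 1.0 (fully open); "grasp_force": force on a finger pad.
Only numpy, scipy, OpenCV 4.12 (cv2) and the standard library are available. Lean on these libraries where they do the work, as an engineer would, in place of code of your own. Each camera call takes 0.05 s, during which the arm holds its last target. There are 200 camera calls.

## Working session

There is one attempt and no reset: what is moved stays moved. The work goes in short steps, Python scripts to look and compute and a tool call to move; the robot and the scene stay as the last step left them, time stands still between calls to the robot, and variables do not carry over. Pictures are saved under pics/ and viewed, at most 10 in all, crops included, and the job is handed in when it is done.

Besides the shell and the picture viewer there is one more tool, called after "Request:" as name(argument=value, ...), one argument or row to a line, values as JSON. play_rows: Moves the arm, as the interface text tells. Its arguments: {"type":"object","properties":{"steps":{"type":"array"},"grip_force":{"type":"number"}},"required":["steps"]}

```bash
mkdir -p pics
cat > h.py <<'E'
import numpy as np, cv2
from rig import r, vision
def world(cam, uv, z=None, depth=None):
    c=vision.calibration(cam); K=np.array(c["mtx"]); T=np.array(c["extrinsics"])
    d=np.linalg.inv(K)@np.array([uv[0],uv[1],1.0])
    if depth is not None: p=d*depth
    else:
        w=T[:3,:3]@d; p=d*((z-T[2,3])/w[2])
    return T[:3,:3]@p+T[:3,3]
def show(s):
    for k in ("clock","eef_pos","tcp_rot","contact_force","wrist_torque","opening","grasp_force"): print(k,np.round(s[k],3))
E
cat > a.py <<'E'
from h import *
s=r.sense(); show(s)
ims=[]
for cam in ("top","scene"):
    im,d=vision.grab_frame(cam); ims.append(im[:,:,::-1])
    for n in ("slim_cap_bar","broad_cap_bar","slim_neck","broad_neck"):
        for o in vision.landmark_of(cam,n)[:2]:
            z=178 if 'bar' in n else 156
            u=o["uv"]; print(cam,n,round(o["conf"],2),np.round(u),np.round(world(cam,u,z=z)), d[int(u[1]),int(u[0])])
    if cam=="top":
        for n in ("sanitizer","tub","jar","dish"):
            for o in vision.landmark_of(cam,n)[:1]:
                print(n,round(o["conf"],2),np.round(o["uv"]),np.round(world(cam,o["uv"],z=0)))
cv2.imwrite("pics/top1.png",ims[0]); cv2.imwrite("pics/scene1.png",ims[1])
E
python3 a.py
```

```text
clock 0.0
eef_pos [176.684 598.984 230.552]
tcp_rot [-3.14   0.     2.855]
contact_force [ 0.086  1.671 -0.979]
wrist_torque [ 0.013 -0.038 -0.006]
opening 0.998
grasp_force 0.0
top slim_cap_bar 0.75 [380. 259.] [ 500. -130.  178.] 1129.3553
top slim_cap_bar 0.31 [377. 261.] [ 495. -123.  178.] 1126.7631
top broad_cap_bar 0.77 [324. 234.] [564.  12. 178.] 1131.7007
top slim_neck 0.54 [497. 305.] [ 379. -434.  156.] 1299.9069
top slim_neck 0.51 [378. 261.] [ 496. -129.  156.] 1121.619
top broad_neck 0.66 [326. 235.] [565.   7. 156.] 1132.1774
sanitizer 0.9 [200. 219.] [629. 379.   0.]
tub 0.66 [156. 278.] [455. 505.  -0.]
jar 0.62 [386. 223.] [ 613. -176.    0.]
dish 0.68 [496. 304.] [ 371. -492.   -0.]
scene slim_cap_bar 0.82 [264. 238.] [ 492. -130.  178.] 1389.8413
scene broad_cap_bar 0.68 [320. 235.] [571. -11. 178.] 1434.5543
scene slim_neck 0.56 [264. 245.] [ 492. -134.  156.] 1388.9946
scene broad_neck 0.64 [322. 238.] [568.  -1. 156.] 1408.4423
scene broad_neck 0.29 [266. 240.] [ 481. -121.  156.] 1394.8091
```

```bash
python3 -c "
import cv2,numpy as np
a=cv2.imread('pics/top1.png')[180:340,270:470];cv2.imwrite('pics/c1.png',cv2.resize(a,None,fx=3.7,fy=3.7,interpolation=cv2.INTER_CUBIC))"
```

```text
(no output)
```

View pics/c1.png

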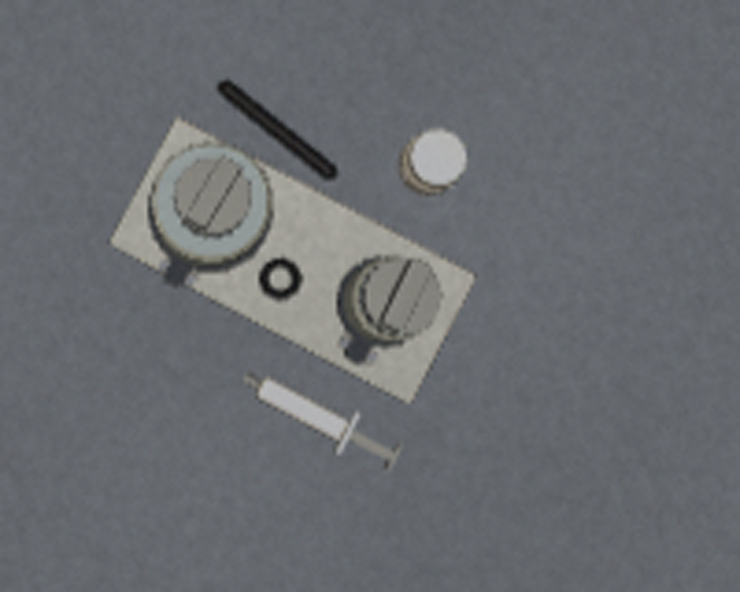

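View pics/scene1.png

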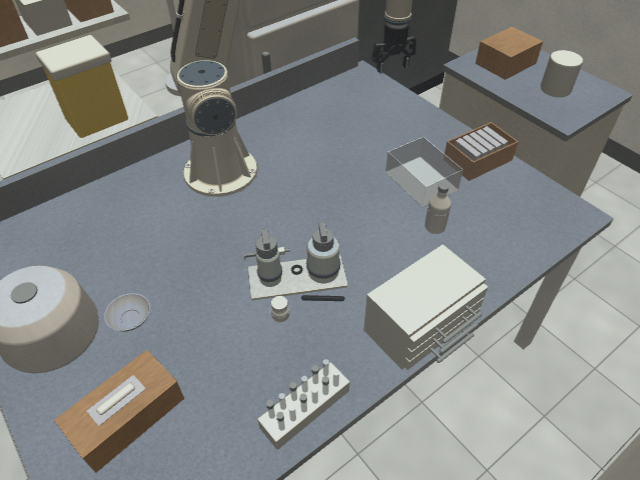

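Slim cap is on the right dock end: crop (402,298), about world (497,-128), with its bar at about -26° yaw. The broad one is at crop (212,195). I'll move to hover above the slim cap.

Request:
play_rows(
  steps=[
    {"delta_pos": [-2,-2.5,-2],"yaw": 0.05,"jaw": 100},
    {"delta_pos": [-5,-6,-5],"yaw": 0.1,"jaw": 100},
    {"delta_pos": [-8.5,-9.5,-7],"yaw": 0.17,"jaw": 100},
    {"delta_pos": [-12,-13,-7],"yaw": 0.17,"jaw": 100},
    {"delta_pos": [-15,-17,-7],"yaw": 0.17,"jaw": 100},
    {"delta_pos": [-18,-21,-7],"yaw": 0.17,"jaw": 100},
    {"delta_pos": [-21,-25,-7],"yaw": 0.17,"jaw": 100},
    {"delta_pos": [-24,-28.5,-7],"yaw": 0.17,"jaw": 100},
  ],
)

```text
clock: 1.5
eef_pos: [325.2, 259.3, 301.6]
tcp_rot: [3.141, 0.0, 2.685]
contact_force: [0.8, -0.0, 0.9]
opening: 1.0
grasp_force: 0.0
```

Request:
play_rows(
  steps=[
    {"delta_pos": [-3.7,-3.1,0],"yaw": 0,"jaw": 100},
    {"delta_pos": [-7.4,-6.2,0],"yaw": 0,"jaw": 100},
    {"delta_pos": [-11.1,-9.3,0],"yaw": 0,"jaw": 100},
    {"delta_pos": [-14.8,-12.4,0],"yaw": 0,"jaw": 100},
    {"delta_pos": [-18.5,-15.5,0],"yaw": 0,"jaw": 100},
    {"delta_pos": [-22.2,-18.6,0],"yaw": 0,"jaw": 100},
    {"delta_pos": [-25.9,-21.7,0],"yaw": 0,"jaw": 100},
    {"delta_pos": [-29,-24.4,0],"yaw": 0,"jaw": 100},
  ],
)

```text
clock: 2.3
eef_pos: [478.4, -88.2, 301.6]
tcp_rot: [3.141, 0.001, 2.684]
contact_force: [0.1, 1.7, 0.7]
opening: 1.0
grasp_force: 0.0
```

```bash
cat > b.py <<'E'
from h import *
import sys
s=r.sense(); show(s); print(np.round(s["qpos"],3))
im,d=vision.grab_frame("wrist"); cv2.imwrite("pics/%s.png"%sys.argv[1],im[:,:,::-1]); np.save("d.npy",d)
for n in ("slim_cap_bar","broad_cap_bar"):
    for o in vision.landmark_of("wrist",n)[:2]:
        u=o["uv"]; print(n,round(o["conf"],2),np.round(u),np.round(world("wrist",u,z=178),1))
# bar top from depth: points with z in 186..196
c=vision.calibration("wrist");K=np.array(c["mtx"]);T=np.array(c["extrinsics"])
v,u=np.mgrid[:480,:640]; P=np.stack([(u-K[0,2])/K[0,0]*d,(v-K[1,2])/K[1,1]*d,d],-1)@T[:3,:3].T+T[:3,3]
m=((P[...,2]>184)&(P[...,2]<198)&(d>0)).astype(np.uint8)
n,l,st,ce=cv2.connectedComponentsWithStats(m)
for i in range(1,n):
    if st[i,4]<150: continue
    q=P[l==i]; b=cv2.minAreaRect(q[:,:2].astype(np.float32)); e=cv2.PCACompute(q[:,:2].astype(np.float32),None)
    print("bar",np.round(ce[i]),st[i,4],"z",np.round(np.median(q[:,2]),1),"rect",np.round(b[0],1),np.round(b[1],1),"mean",np.round(e[0],1),"ang",np.round(np.degrees(np.arctan2(e[1][0,1],e[1][0,0])),1))
E
python3 b.py w1
```

```text
clock 2.3
eef_pos [478.425 -88.206 301.565]
tcp_rot [3.141e+00 1.000e-03 2.684e+00]
contact_force [0.067 1.738 0.675]
wrist_torque [-0.008 -0.044  0.021]
opening 1.0
grasp_force 0.0
[-0.185  0.067  1.836 -0.     1.237 -1.298]
slim_cap_bar 0.92 [280. 272.] [ 497.4 -133.1  178. ]
broad_cap_bar 0.93 [458. 281.] [568.7  -1.1 178. ]
bar [279. 276.] 1191 z 189.1 rect [ 496.4 -130.9] [16.1 49.3] mean [[ 495.4 -130.1]] ang -27.1
bar [464. 280.] 1145 z 189.1 rect [5.677e+02 5.000e-01] [16.5 49.2] mean [[564.8   1.3]] ang -29.5
```

Request:
play_rows(
  steps=[
    {"delta_pos": [-1.8,-1.5,0.5],"yaw": 0.02,"jaw": 80},
    {"delta_pos": [-3.5,-3.05,3],"yaw": 0.02,"jaw": 60},
    {"delta_pos": [-3.5,-3.05,6],"yaw": 0.02,"jaw": 60},
    {"delta_pos": [-3.5,-3.05,9],"yaw": 0.02,"jaw": 60},
    {"delta_pos": [-3.5,-3.05,11.5],"yaw": 0.02,"jaw": 60},
    {"delta_pos": [-3.5,-3.05,12.8],"yaw": 0.02,"jaw": 60},
    {"delta_pos": [-3.5,-3.05,13.35],"yaw": 0.02,"jaw": 60},
    {"delta_pos": [-3.5,-3.05,13.35],"yaw": 0.02,"jaw": 60},
  ],
)

```text
clock: 3.25
eef_pos: [495.7, -128.0, 167.9]
tcp_rot: [-3.142, -0.0, 2.665]
contact_force: [0.2, -0.7, -1.0]
opening: 0.601
grasp_force: 0.0
```

```bash
python3 b.py w2
```

```text
clock 3.25
eef_pos [ 495.722 -128.046  167.882]
tcp_rot [-3.142 -0.     2.665]
contact_force [ 0.25  -0.737 -0.988]
wrist_torque [ 0.048 -0.027 -0.01 ]
opening 0.601
grasp_force 0.0
[-0.256  0.253  1.933  0.     0.955 -1.35 ]
slim_cap_bar 0.94 [312. 312.] [ 497.8 -131.8  178. ]
bar [311. 320.] 4684 z 190.8 rect [ 497.8 -132. ] [16.  50.4] mean [[ 495.7 -130.8]] ang -26.7
bar [241. 312.] 850 z 191.6 rect [ 483.  -152.6] [22.7 13.8] mean [[ 479.3 -153. ]] ang -3.9
bar [392. 312.] 866 z 191.4 rect [ 508.1 -104.5] [13.9 22.9] mean [[ 506.2 -101. ]] ang 129.2
```

View pics/w2.png

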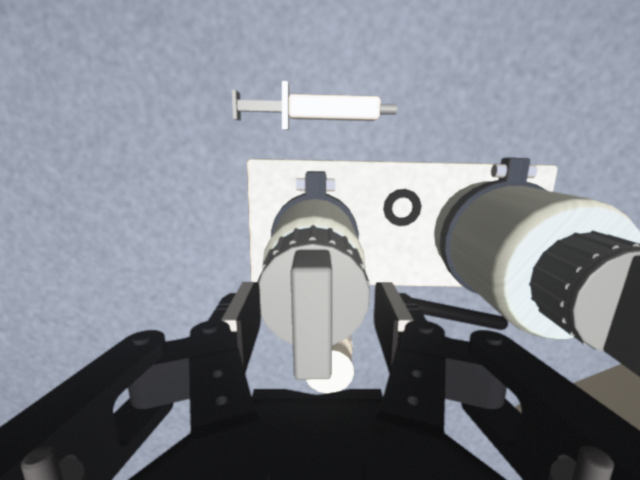

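The picture shows the slim bar centred at about (312,315) between the pads at (243,310) and (390,310), so it is offset by 2–3 mm. I'll correct that and close.

Request:
play_rows(
  steps=[
    {"delta_pos": [-0.3,-0.25,0],"yaw": 0,"jaw": 60},
    {"delta_pos": [-0.35,-0.25,0],"yaw": 0,"jaw": 40},
    {"delta_pos": [-0.35,-0.25,0],"yaw": 0,"jaw": 20},
    {"delta_pos": [-0.35,-0.25,0],"yaw": 0,"jaw": 5},
    {"delta_pos": [-0.35,-0.25,0],"yaw": 0,"jaw": 0},
    {"delta_pos": [-0.35,-0.25,0],"yaw": 0,"jaw": 0},
    {"delta_pos": [-0.35,-0.25,0],"yaw": 0,"jaw": 0},
    {"delta_pos": [-0.35,-0.25,0],"yaw": 0,"jaw": 0},
  ],
  grip_force=60,
)

```text
clock: 4.2
eef_pos: [497.9, -132.5, 168.1]
tcp_rot: [-3.142, 0.001, 2.665]
contact_force: [-0.2, -0.3, 4.8]
opening: 0.173
grasp_force: 58.8
```

```bash
python3 -c "
from h import *
show(r.sense())"
```

```text
clock 4.2
eef_pos [ 497.857 -132.453  168.074]
tcp_rot [-3.142e+00  1.000e-03  2.665e+00]
contact_force [-0.222 -0.279  4.801]
wrist_torque [-0.139  0.187 -0.006]
opening 0.173
grasp_force 58.751
```

Request:
play_rows(
  steps=[
    {"delta_pos": [0,0,0],"yaw": -0.02,"jaw": 0},
    {"delta_pos": [0,0,0],"yaw": -0.04,"jaw": 0},
    {"delta_pos": [0,0,0],"yaw": -0.06,"jaw": 0},
    {"delta_pos": [0,0,0],"yaw": -0.08,"jaw": 0},
    {"delta_pos": [0,0,0],"yaw": -0.1,"jaw": 0},
    {"delta_pos": [0,0,0],"yaw": -0.11,"jaw": 0},
    {"delta_pos": [0,0,0],"yaw": -0.12,"jaw": 0},
    {"delta_pos": [0,0,0],"yaw": -0.12,"jaw": 0},
  ],
)

```text
clock: 5.0
eef_pos: [497.9, -131.8, 168.1]
tcp_rot: [3.14, 0.0, 2.785]
contact_force: [-0.4, 3.0, 6.2]
opening: 0.172
grasp_force: 58.9
```

```bash
python3 -c "
from h import *
show(r.sense())"
```

```text
clock 5.0
eef_pos [ 497.946 -131.793  168.133]
tcp_rot [3.14  0.    2.785]
contact_force [-0.381  3.009  6.175]
wrist_torque [ 0.453  0.047 -0.138]
opening 0.172
grasp_force 58.889
```

Request:
play_rows(
  steps=[
    {"delta_pos": [0,0,0],"yaw": -0.02,"jaw": 0},
    {"delta_pos": [0,0,0],"yaw": -0.04,"jaw": 0},
    {"delta_pos": [0,0,0],"yaw": -0.06,"jaw": 0},
    {"delta_pos": [0,0,0],"yaw": -0.08,"jaw": 0},
    {"delta_pos": [0,0,0],"yaw": -0.1,"jaw": 0},
    {"delta_pos": [0,0,0],"yaw": -0.12,"jaw": 0},
    {"delta_pos": [0,0,0],"yaw": -0.13,"jaw": 0},
    {"delta_pos": [0,0,0],"yaw": -0.13,"jaw": 0},
  ],
)

```text
clock: 5.8
eef_pos: [497.9, -131.6, 168.2]
tcp_rot: [3.139, 0.0, 2.911]
contact_force: [1.2, 2.5, 7.5]
opening: 0.177
grasp_force: 70.5
```

```bash
python3 -c "
from h import *
show(r.sense())"
```

```text
clock 5.8
eef_pos [ 497.927 -131.638  168.154]
tcp_rot [3.139 0.    2.911]
contact_force [1.151 2.549 7.45 ]
wrist_torque [ 0.567  0.155 -1.731]
opening 0.177
grasp_force 70.471
```

The torque rose to -1.7 N m, which is the stop, so the other way is right.

Request:
play_rows(
  steps=[
    {"delta_pos": [0,0,0],"yaw": 0.08,"jaw": 0},
    {"delta_pos": [0,0,0],"yaw": 0.18,"jaw": 0},
    {"delta_pos": [0,0,0],"yaw": 0.28,"jaw": 0},
    {"delta_pos": [0,0,0],"yaw": 0.38,"jaw": 0},
    {"delta_pos": [0,0,0],"yaw": 0.48,"jaw": 0},
    {"delta_pos": [0,0,0],"yaw": 0.58,"jaw": 0},
    {"delta_pos": [0,0,0],"yaw": 0.66,"jaw": 0},
    {"delta_pos": [0,0,0],"yaw": 0.7,"jaw": 0},
  ],
)

```text
clock: 6.6
eef_pos: [498.0, -132.5, 168.1]
tcp_rot: [3.141, 0.001, 2.212]
contact_force: [0.2, -0.7, 4.8]
opening: 0.173
grasp_force: 58.7
```

```bash
python3 -c "
from h import *
show(r.sense())"
```

```text
clock 6.6
eef_pos [ 497.988 -132.493  168.118]
tcp_rot [3.141e+00 1.000e-03 2.212e+00]
contact_force [ 0.224 -0.67   4.845]
wrist_torque [-0.176  0.096  0.056]
opening 0.173
grasp_force 58.718
```

Free so far, 26° past the start. Continuing to about 70°.

Request:
play_rows(
  steps=[
    {"delta_pos": [0,0,0],"yaw": 0.1,"jaw": 0},
    {"delta_pos": [0,0,0],"yaw": 0.2,"jaw": 0},
    {"delta_pos": [0,0,0],"yaw": 0.31,"jaw": 0},
    {"delta_pos": [0,0,0],"yaw": 0.42,"jaw": 0},
    {"delta_pos": [0,0,0],"yaw": 0.53,"jaw": 0},
    {"delta_pos": [0,0,0],"yaw": 0.64,"jaw": 0},
    {"delta_pos": [0,0,0],"yaw": 0.74,"jaw": 0},
    {"delta_pos": [0,0,0],"yaw": 0.77,"jaw": 0},
  ],
)

```text
clock: 7.4
eef_pos: [497.3, -132.7, 168.1]
tcp_rot: [-3.141, 0.001, 1.442]
contact_force: [-4.0, -2.1, 8.3]
opening: 0.177
grasp_force: 59.1
```

```bash
python3 -c "
from h import *
show(r.sense())"; python3 b.py w3
```

```text
clock 7.4
eef_pos [ 497.327 -132.676  168.074]
tcp_rot [-3.141e+00  1.000e-03  1.442e+00]
contact_force [-3.96  -2.051  8.303]
wrist_torque [-0.361  0.641  0.11 ]
opening 0.177
grasp_force 59.082
clock 7.4
eef_pos [ 497.327 -132.676  168.074]
tcp_rot [-3.141e+00  1.000e-03  1.442e+00]
contact_force [-3.96  -2.051  8.303]
wrist_torque [-0.361  0.641  0.11 ]
opening 0.177
grasp_force 59.082
[-2.630e-01  2.570e-01  1.928e+00 -1.000e-03  9.570e-01 -1.330e-01]
slim_cap_bar 0.85 [314. 307.] [ 497.3 -132.4  178. ]
bar [316. 310.] 5704 z 189.7 rect [ 496.7 -130.2] [50.1 38.2] mean [[ 498.8 -128.2]] ang 82.8
```

View pics/w3.png

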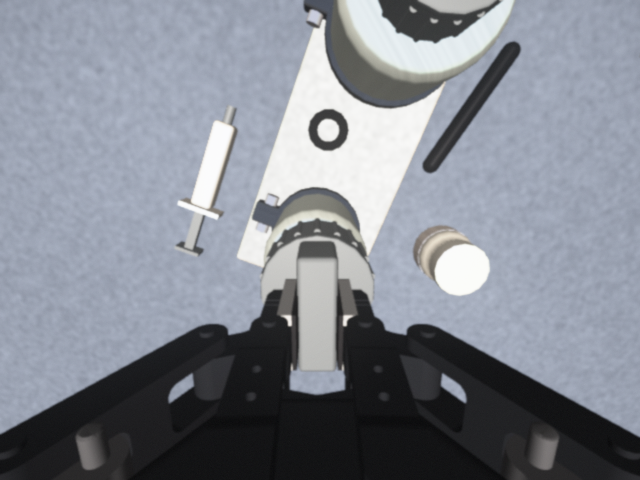

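The bar at (318,305) is square in the pads and the dock now lies about 70° rotated relative to it, so the cap turned with the tool. Lifting straight up.

Request:
play_rows(
  steps=[
    {"delta_pos": [0,0,-0.4],"yaw": 0,"jaw": 0},
    {"delta_pos": [0,0,-1],"yaw": 0,"jaw": 0},
    {"delta_pos": [0,0,-2],"yaw": 0,"jaw": 0},
    {"delta_pos": [0,0,-3.5],"yaw": 0,"jaw": 0},
    {"delta_pos": [0,0,-5.5],"yaw": 0,"jaw": 0},
    {"delta_pos": [0,0,-8],"yaw": 0,"jaw": 0},
    {"delta_pos": [0,0,-10],"yaw": 0,"jaw": 0},
    {"delta_pos": [0,0,-11],"yaw": 0,"jaw": 0},
  ],
)

```text
clock: 8.35
eef_pos: [498.5, -132.5, 280.3]
tcp_rot: [3.139, 0.0, 1.445]
contact_force: [0.2, 0.1, -0.9]
opening: 0.172
grasp_force: 58.7
```

Request:
play_rows(
  steps=[
    {"delta_pos": [0,0,0],"yaw": 0,"jaw": 0},
    {"delta_pos": [0,0,0],"yaw": 0,"jaw": 0},
    {"delta_pos": [0,0,0],"yaw": 0,"jaw": 0},
    {"delta_pos": [0,0,0],"yaw": 0,"jaw": 0},
    {"delta_pos": [0,0,0],"yaw": 0,"jaw": 0},
    {"delta_pos": [0,0,0],"yaw": 0,"jaw": 0},
    {"delta_pos": [0,0,0],"yaw": 0,"jaw": 0},
    {"delta_pos": [0,0,0],"yaw": 0,"jaw": 0},
  ],
)

```text
clock: 9.15
eef_pos: [497.6, -132.4, 277.7]
tcp_rot: [-3.142, 0.0, 1.445]
contact_force: [0.8, 0.2, -0.7]
opening: 0.174
grasp_force: 58.7
```

```bash
python3 -c "
from h import *
show(r.sense())
im,d=vision.grab_frame('scene')
cv2.imwrite('pics/s2.png',cv2.resize(im[130:330,180:420,::-1],None,fx=3,fy=3))
print([(o['conf'],o['uv']) for o in vision.landmark_of('scene','slim_cap_bar')[:2]])"
```

```text
clock 9.15
eef_pos [ 497.648 -132.355  277.742]
tcp_rot [-3.142  0.     1.445]
contact_force [ 0.761  0.233 -0.747]
wrist_torque [ 0.05  -0.     0.011]
opening 0.174
grasp_force 58.707
[(0.63, [260.7, 210.9])]
```

View pics/s2.png

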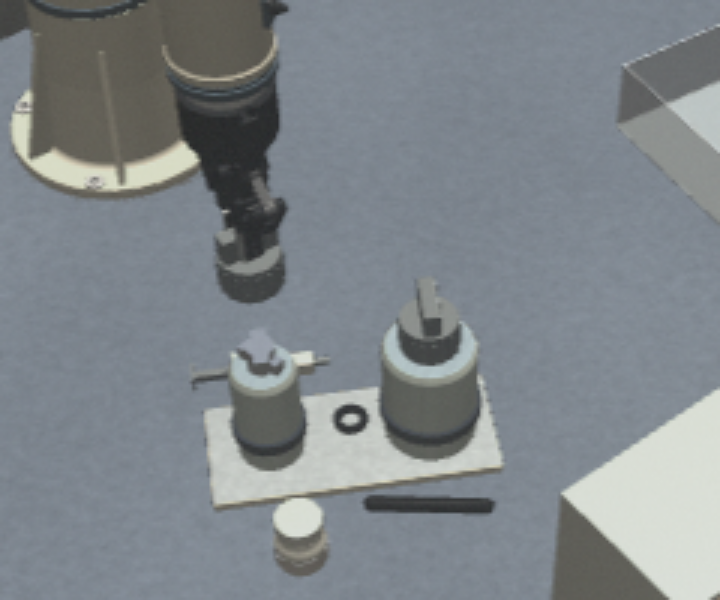

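The cap hangs upright in the gripper at crop (250,270), above the open neck at (263,350). The broad cap at (430,310) is still on and the bystanders haven't moved. Handing in.

```bash
python3 -c "
from rig import r
print(r.sign_off())"
```

```text
the job is handed in; nothing more can be done
None
```

The slim cartridge's cap came off turning clockwise (seen from above) and is held upright in the gripper about 11 cm above where it sat; the broad cap and the other things were left alone, and the job is handed in.

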